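# Load the photometer and select the green filter

### The job

Without dropping or forcing it, set the blue cuvette carrier, kept upright, down into the photometer's nest so that it lies flat in it and its end holds the little orange roller lever of the presence switch pressed down. Then turn the filter wheel by its black knob, click by click, until the green filter has clicked in at the red pointer, and let go. Leave the pen, the forceps and the other things on the bench where they are.

Things in the scene. Friction and masses are not known exactly. Their poses are not given: they have to be found in the camera images.
- photometer: Low white and grey instrument, 170 x 260 x 30 mm housing, fixed to the bench, standing at any yaw within about 15 degrees. Origin: on the bench under its middle; +x to its far side, +y to its left (nest at the left, filter wheel at the right), z up.
- nest (a point): Centre of the flat floor of the photometer's nest, 38 mm above the bench, axes as the photometer's. The nest is a shallow rectangular pocket, inside 116 mm along x and 56 mm along y (3 mm play on every side of the carrier), with walls that stand 6 mm straight above the floor and then flare outward to 10 mm above the floor. The lever reaches in through a slot in the far (+x) end wall.
- carrier_center (a point): Centre of the loose cuvette carrier, 32 mm above its underside: a blue block on an aluminium foot, 110 mm along its x, 50 mm along its y, 64 mm high, with six small clear cuvettes fixed in a row that stand 8 mm above it (72 mm in all); about 0.2 kg (0.16 to 0.26). z up. Grip it across its 50 mm, at half height or higher so that the fingers stay above the nest's walls. It may go in either way round.
- presence_lever (a joint): Presence-switch lever, hinged about the photometer's y axis just outside the nest's far end: 0 free (its roller stands up 13 mm above the nest floor), grows as it is pressed down, about 0.47 when a carrier lies flat on the floor over it; a weak spring (about 0.35 N at the roller) raises it again. The carrier's own weight holds it down.
- lever_roller (a point): Centre of the orange roller (7 mm diameter, 8 mm wide) at the lever's end, on the nest's long centre line, about 12 mm inside its far end wall.
- filter_wheel (a joint): Angle of the filter wheel about its vertical axis, rad, growing counter-clockwise seen from above; 0 when the green filter is at the pointer. It clicks every 60 degrees (1.047 rad): the click mechanism pulls it into the nearest click with up to 0.06 N m. It starts at about 1.05 or 2.09, so one or two clicks clockwise bring the green filter to the pointer; it has no end stops within a turn. Let go half way it springs back or on to the nearest click.
- wheel_knob (a point): Centre of the upright black bar knob on the wheel's axis, 36 mm long (along its own x), 14 mm thick (along its own y), 34 mm high: it stands on the 94 mm disc, whose top is 58 mm above the bench; knob top 92 mm. The point is 75 mm above the bench and turns with the wheel. Pinch the bar across its 14 mm.
- green_filter (a point): Centre of the round green filter (16 mm) on top of the wheel disc, 34 mm from its axis, in line with the bar knob, on the side that the white line on the knob's top marks. The other five filters are red, yellow, blue, violet and grey.
- index (a point): Point of the wheel's circle of filters that is beside the red pointer (on the side nearest the robot), where the green filter must come; 58 mm above the bench.
- tweezers: Steel forceps, 124 mm long, 8 mm high, lying loose near the robot at the right; bystander.
- pen: Marker pen, 128 mm long, lying loose at the right; bystander.

How it is judged (in metres and radians):
On the way, in this order (a step that is already met when the one before it is completed fails the run):
1. the carrier lies flat in the nest, let go, with the lever held down (value of joint presence_lever above 0.4 rad and horizontal distance between carrier_center and nest below 0.007 m and z of carrier_center in the frame of nest below 0.0345 m and angle between carrier_center's own z axis and vertical below 0.05 rad and contact force between the fingers and carrier below 0.1 N), for 0.2 s.
2. the green filter has clicked in at the pointer (horizontal distance between green_filter and index below 0.006 m), for 0.2 s.
At the end, for the whole second after the job is handed in: The carrier lies flat in the nest (centre within 7 mm of the nest's, not raised more than 2.5 mm, tilted less than 0.05 rad) and holds the presence lever down (joint above 0.40), and the green filter is within 6 mm of the point at the pointer; carrier and wheel are at rest and released (value of joint presence_lever above 0.4 rad and horizontal distance between carrier_center and nest below 0.007 m and z of carrier_center in the frame of nest below 0.0345 m and angle between carrier_center's own z axis and vertical below 0.05 rad and horizontal distance between green_filter and index below 0.006 m and velocity of joint filter_wheel between -0.1 and 0.1 rad/s and linear speed of carrier below 0.02 m/s); the robot touches nothing.
It fails at once if the carrier is tipped by more than 0.5 rad (angle between carrier_center's own z axis and vertical above 0.5 rad).
It fails at once if the carrier is slammed or forced on the photometer (more than 100 N) (contact force between carrier and photometer above 100 N).
It fails at once if the carrier is dropped (not held, and faster than 0.5 m/s, a fall of some 13 mm) (contact force between the fingers and carrier below 0.01 N and linear speed of carrier above 0.5 m/s).
It fails at once if the pen or the forceps are shoved by more than 40 mm (distance of any of tweezers, pen from where it was at the start of the episode above 0.04 m).
It also fails if it takes over 59 s, if anything falls off the work surface, if the arm or the gripper's body presses on something with over 40 N, if the wrist force passes 120 N, or if a joint passes its speed limit or range.

### The arm

A 6-joint arm with a two-finger parallel gripper is mounted at the origin on the work surface; the furniture and walls round the work are solid. World frame = base frame: x ahead of the robot, y to its left, z up, the work surface at z = 0. Lengths are in mm, angles in degrees, forces in N, time in s.
With the tool pointing down it reaches from about 300 to 850 mm from the base axis. Payload 4.2 kg.
Tool frame: the origin (TCP) lies between the finger pads; the fingertips stand 19 mm ahead of it and the grasp point (between the pads) is the TCP (env.tips_ahead is the distance from the TCP to the fingertips, in mm); z points along the fingers, y is the direction in which the jaws open and shut (so a half turn about z gives the same grasp; the last joint's range is limited). The gripper opens to 91 mm and grips with 3 to 60 N. Pads are 32 mm wide; open, the fingers measure 118 mm over their backs; the gripper's body (76 mm by 178 mm) begins 60 mm behind the grasp point.
Start: joints at [-76.776, 18.312, 89.639, -0, 72.044, -1.146], TCP at [142.705, -557.025, 232.976] pointing down, gripper open.
Joint ranges: [-177.97, 177.97], [-48.28, 115.42], [12.27, 149.76], [-77.06, 257.06], [2.81, 150.46], [-146.56, 146.56]. Speed limits (degrees/s): [147.25, 147.25, 180, 180, 180, 180].

### API

Orientations are given as [roll, pitch, yaw] about the fixed x, y, z axes, in that order (R = Rz(yaw) Ry(pitch) Rx(roll)).
In Python, from workcell import telemetry, viewer, job_done, env gives the robot as it stands. The module is installed in compiled form; this text tells all that it offers.
- The arm moves only by the shell command python3 -m jog 'ROWS' [FORCE]. ROWS is JSON, a list of rows, each a list of 3 entries, a list of its own where there are three numbers: the shift along the tool's x, y, z in cm, then the turn about the tool's z in degrees, then the opening, from 0 (shut) to 1 (fully open). A call has 1 to 10 rows; each row shifts and turns the pose as measured when the row begins, along the tool's axes as they then stand; what a row does not reach is not made up. A row lasts 1/8 s, in which the tool goes at most 62.5 mm and 10.7 degrees, less where a joint would pass 70% of its speed; a pose out of reach is approached as far as the arm can. A call is refused whole if a number of a shift passes 6.25 or a number of a turn 10.7, either way. A call with a gripper value outside its range is refused whole. The fingers move at their own pace and stop on an object; FORCE is the grip in N (left out, the last holds). Time passes only in rows, so rows that do not move let the fingers close. It gives the time, the measured TCP pose, the force and the opening at its end, in the units of the state.
- telemetry.state(): the state, without advancing time (a new reading comes with each control period).
- viewer.grab_frame(name): name is "scene" or "side" or "wrist"; returns a dict with "color" (420x560x3 uint8, red, green, blue), "K" (3x3 intrinsics, pixels), "rvec" (rotation vector, rad) and "tvec" (3), from world to camera coordinates, as OpenCV has them. Camera axes: x right, y down, z forward; pixel columns grow to the right and rows downward; lengths in mm; the calibration is good to about 2 mm. A picture is of the moment at which its call begins. There is no depth.
- job_done(): hands the job in, once; it reports no verdict.
The state is a dict: "time_s": time; "qpos": joint angles; "qvel": joint speeds; "effort": joint torques, N m; "ee_pos": TCP position; "ee_rot": TCP orientation; "force": force on the tool from outside, world axes, zero at the start; "torque": the same for the moment, N m; "gripper_width": finger opening in mm.
Only numpy, scipy, OpenCV 4.12 (cv2) and the standard library are available. Lean on these libraries where they do the work, as an engineer would, in place of code of your own. Each camera call takes 0.05 s, during which the arm holds its last target. There are 200 camera calls.

## Working session

There is one attempt and no reset: what is moved stays moved. The work goes in short steps, Python scripts to look and compute and a shell command to move; the robot and the scene stay as the last step left them, time stands still between calls to the robot, and variables do not carry over. Pictures are saved under pics/ and viewed, about 8 in all and at most 12, crops included, and the job is handed in when it is done.

```bash
mkdir -p pics; cat > h.py <<'E'
import numpy as np, cv2
from workcell import telemetry, viewer, job_done, env
def grab(n,f):
    d=viewer.grab_frame(n); cv2.imwrite(f'pics/{f}.png',d['color'][:,:,::-1]); np.savez(f'pics/{f}.npz',**{k:np.array(v) for k,v in d.items()}); return d
def ray(f,uv,z):
    d=np.load(f'pics/{f}.npz'); R=cv2.Rodrigues(d['rvec'])[0]; t=d['tvec'].reshape(3)
    v=R.T@np.linalg.inv(d['K'])@np.array([uv[0],uv[1],1.]); c=-R.T@t
    return c+v*(z-c[2])/v[2]
def proj(f,P):
    d=np.load(f'pics/{f}.npz'); return cv2.projectPoints(np.array(P,float).reshape(-1,3),d['rvec'],d['tvec'],d['K'],None)[0].reshape(-1,2)
E
python3 - <<'E'
from h import *
a=grab('scene','s0');b=grab('side','d0');c=grab('wrist','w0')
print(telemetry.state())
i=np.hstack([cv2.imread('pics/s0.png'),cv2.imread('pics/d0.png')])
for f in('s0','d0','w0'):
    d=np.load(f'pics/{f}.npz');print(f,-cv2.Rodrigues(d['rvec'])[0].T@d['tvec'].reshape(3))
cv2.imwrite('pics/s0b.png',cv2.resize(cv2.imread('pics/s0.png'),(800,600),interpolation=cv2.INTER_CUBIC))
cv2.imwrite('pics/d0b.png',cv2.resize(cv2.imread('pics/d0.png'),(800,600),interpolation=cv2.INTER_CUBIC))
E
```

```text
{'time_s': 0.15, 'qpos': array([-7.67765014e+01,  1.83421065e+01,  8.96868293e+01, -4.67087174e-04,
        7.20446462e+01, -1.14537080e+00]), 'qvel': array([-0.03741301, -0.16283552, -0.30753143, -0.06922043, -0.00672782,
       -0.0543131 ]), 'effort': array([ 4.98511508e-04, -4.12773442e+01, -2.32154775e+01,  7.27043208e-02,
        4.33910871e-02, -9.48436355e-05]), 'ee_pos': array([ 142.62177844, -556.68879505,  232.34850135]), 'ee_rot': array([-1.79926424e+02, -1.02677793e-03,  1.43690131e+01]), 'force': array([0.53018568, 0.78150319, 0.16472118]), 'torque': array([-0.03478403,  0.03180539, -0.00299821]), 'gripper_width': 91.24752844889072}
s0 [-21.88299987 382.53303313 675.98911006]
d0 [  312.25960004 -1022.08532435   430.41244747]
w0 [ 223.12465886 -536.04457523  384.48155675]
```

View pics/s0b.png

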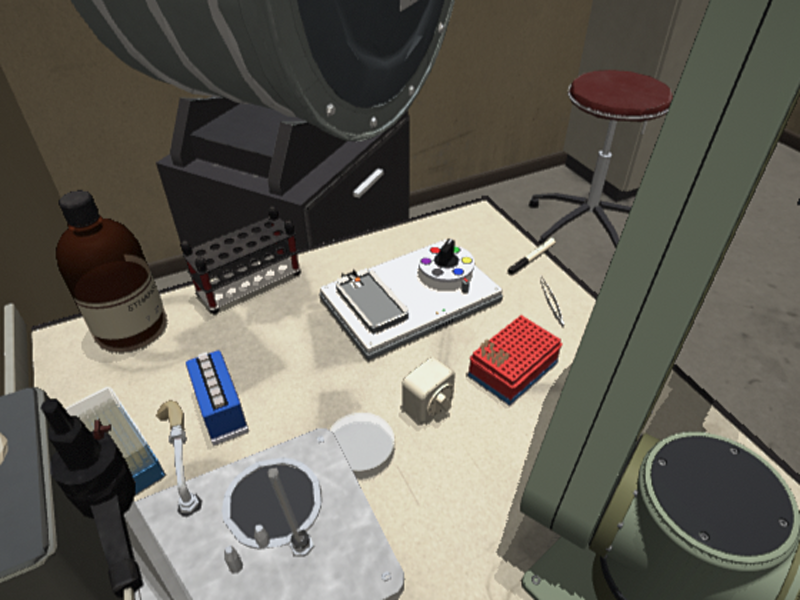

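View pics/d0b.png

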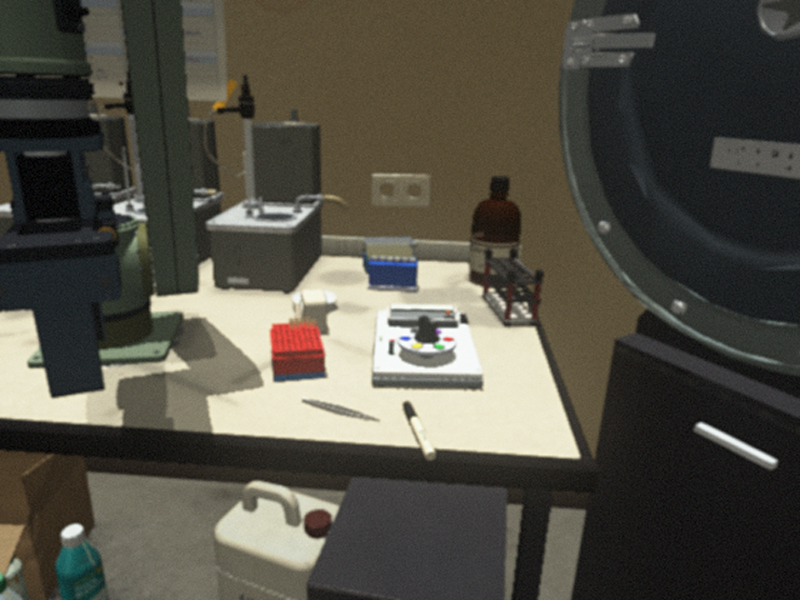

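The scene view shows the blue carrier at about (216,395), the photometer at (410,295) with its nest on the left, and the wheel at (447,262). The side view shows the same layout. Next I'll enlarge crops of the carrier and the photometer.

```bash
python3 - <<'E'
from h import *
i=cv2.imread('pics/s0.png')
a=cv2.resize(i[240:315,120:180],None,fx=8,fy=8,interpolation=cv2.INTER_CUBIC)[:600]
b=cv2.resize(i[160:260,215:360],None,fx=5.5,fy=5.5,interpolation=cv2.INTER_CUBIC)
cv2.imwrite('pics/c1.png',a);cv2.imwrite('pics/c2.png',b);print(a.shape,b.shape)
E
```

```text
(600, 480, 3) (550, 798, 3)
```

View pics/c1.png

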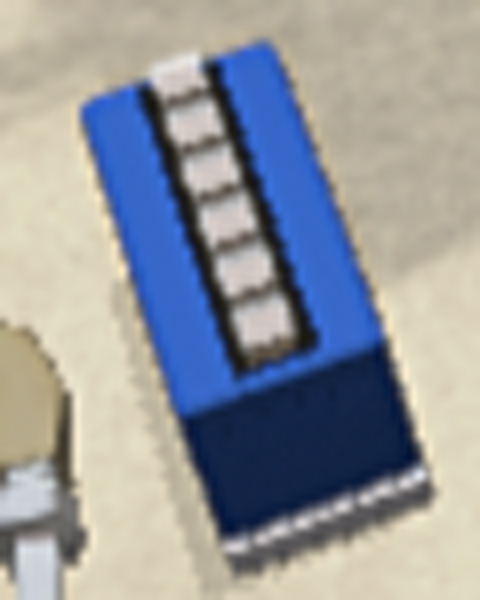

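View pics/c2.png

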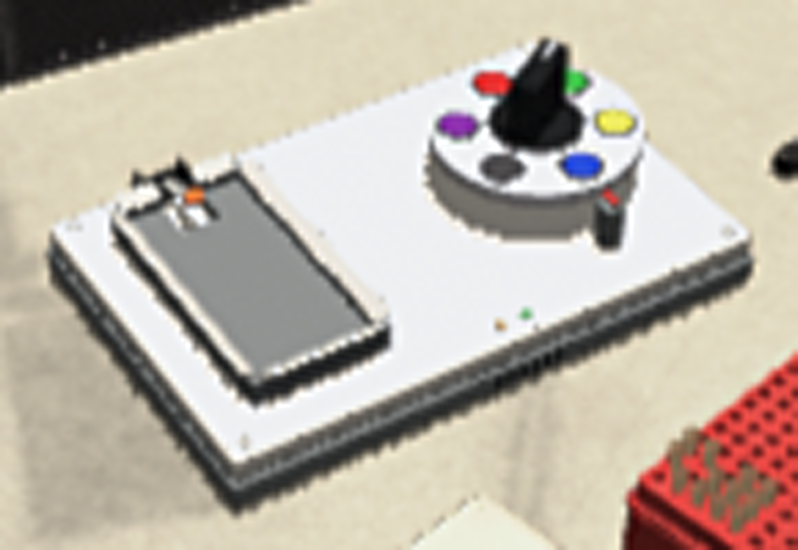

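The carrier's top corners are at (83,105), (270,42), (385,345) and (185,415) in the first crop. In the second, the housing's corners are at (50,232), (238,465) and (748,238). Blue is at the pointer, so green is two clicks away, clockwise.

```bash
python3 - <<'E'
from h import *
m=lambda p,s,o:((p[0]+.5)/s-.5+o[0],(p[1]+.5)/s-.5+o[1])
C=np.array([ray('s0',m(p,8,(120,240)),64) for p in[(83,105),(270,42),(385,345),(185,415)]])
e=lambda a,b:(np.linalg.norm(b-a).round(1),np.degrees(np.arctan2(*(b-a)[1::-1])).round(1))
print(C.round(1),C.mean(0).round(1));print(e(C[0],C[1]),e(C[3],C[2]),e(C[2],C[1]),e(C[3],C[0]))
q=lambda p,z:ray('s0',m(p,5.5,(215,160)),z)
P=[q(p,30) for p in[(50,232),(238,465),(748,238)]]
print('phot',np.round(P,1),e(P[1],P[0]),e(P[2],P[1]),'centre',((P[0]+P[2])/2).round(1))
F={k:q(p,58) for k,p in dict(red=(492,83),green=(575,81),yel=(616,122),blue=(583,164),grey=(502,166),vio=(457,125)).items()}
ax=np.mean(list(F.values()),0)
for k in F: print(k,F[k].round(1),e(ax,F[k]))
print('axis',ax,'roller',q((193,196),38+9.5),'ptr',q((611,198),58),'top knob',q((548,45),92))
# nest outer top rim z48: left-far, near, right
N=[q(p,48) for p in[(112,215),(255,385),(388,325),(238,155)]]
print('nest',np.round(N,1),np.mean(N,0),e(N[1],N[0]),e(N[2],N[1]))
E
```

```text
[[591.3 240.9  64. ]
 [579.7 195.7  64. ]
 [476.1 222.9  64. ]
 [488.7 267.   64. ]] [534.  231.7  64. ]
(np.float64(46.7), np.float64(-104.4)) (np.float64(45.9), np.float64(-105.9)) (np.float64(107.1), np.float64(-14.7)) (np.float64(105.9), np.float64(-14.3))
phot [[ 627.7   -8.6   30. ]
 [ 467.1   17.6   30. ]
 [ 425.4 -230.3   30. ]] (np.float64(162.8), np.float64(-9.3)) (np.float64(251.4), np.float64(80.5)) centre [ 526.6 -119.4   30. ]
red [ 551.4 -197.9   58. ] (np.float64(34.2), np.float64(-8.5))
green [ 528.  -226.4   58. ] (np.float64(35.2), np.float64(-72.9))
yel [ 495.4 -218.8   58. ] (np.float64(34.2), np.float64(-130.6))
blue [ 484.7 -187.4   58. ] (np.float64(33.4), np.float64(170.7))
grey [ 506.6 -160.8   58. ] (np.float64(33.9), np.float64(109.0))
vio [ 539.8 -165.7   58. ] (np.float64(35.1), np.float64(50.7))
axis [ 517.65363609 -192.83464445   58.        ] roller [588.66054092 -57.45652795  47.5       ] ptr [ 461.09226704 -180.13186181   58.        ] top knob [ 523.30684357 -202.42995823   92.        ]
nest [[601.1 -23.8  48. ]
 [482.2  -4.1  48. ]
 [473.2 -65.7  48. ]
 [596.9 -89.   48. ]] [538.36688405 -45.63358458  48.        ] (np.float64(120.5), np.float64(-9.4)) (np.float64(62.2), np.float64(81.7))
```

```bash
python3 - <<'E'
from h import *
def tri(u,v):
    A=[]
    for f,p in(('s0',u),('d0',v)):
        d=np.load(f'pics/{f}.npz');P=d['K']@np.hstack([cv2.Rodrigues(d['rvec'])[0],d['tvec'].reshape(3,1)])
        A.append((P,np.array(p,float).reshape(2,1)*.7))
    X=cv2.triangulatePoints(A[0][0],A[1][0],A[0][1],A[1][1]).ravel();return (X[:3]/X[3]).round()
print('spout',tri((165,408),(345,203)),tri((182,408),(345,203)),'bottle top',tri((75,200),(500,182)),'rack tops',tri((292,212),(537,270)),tri((268,212),(510,250)))
for z in(48,110,233):print(z,proj('d0',[534,232,z])/.7)
for z in(0,60,100):print('tray corner',ray('s0',(np.array([160,470])*.7),z),ray('s0',(np.array([125,392])*.7),z))
E
```

```text
spout [435. 314. 178.] [430. 300. 178.] bottle top [784. 260. 238.] rack tops [751. -45. 114.] [723.  12. 144.]
48 [[391.4823949  268.37454724]]
110 [[392.11186847 241.50111143]]
233 [[393.42178048 185.5784521 ]]
tray corner [501.95935546 338.4142566    0.        ] [657.99256809 320.31402971   0.        ]
tray corner [455.46372283 342.33018742  60.        ] [597.64761065 325.83651543  60.        ]
tray corner [424.46663442 344.94080797 100.        ] [557.41763902 329.51817258 100.        ]
```

```bash
python3 -m jog '[[[6,-2,-1],10,1],[[6,-3,-1],10,1],[[6,-3,0],9,1],[[0,-6,0],0,1],[[0,-6,0],0,1],[[0,-6,0],0,1],[[0,-6,0],0,1]]' 20
```

```text
time_s: 1.02
ee_pos: [369.6, -233.9, 248.8]
ee_rot: [-179.8, 0.1, -15.2]
force: [1.6, -0.6, 0.3]
gripper_width: 91.3
```

```bash
python3 -m jog '[[[0.5,-6,0],0,1],[[0.5,-6,0],0,1],[[0.5,-6,0],0,1],[[0.5,-6,0],0,1],[[0.5,-6,0],0,1],[[0.5,-6,1],0,1],[[0.5,-6,2],0,1],[[0.5,-5,2],0,1],[[0,0,0],0,1]]'; cat > to.py <<'E'
import sys
from h import *
from scipy.spatial.transform import Rotation as R
x,y,z,yaw=map(float,sys.argv[1:5]);s=telemetry.state()
r=R.from_euler('xyz',s['ee_rot'],degrees=True)
print('tool cm',(r.inv().apply(np.array([x,y,z])-s['ee_pos'])/10).round(2),'turn',round(-((yaw-s['ee_rot'][2]+180)%360-180),1),'at',s['ee_pos'].round(1),s['ee_rot'].round(1),'q6',s['qpos'][5].round(1),'F',s['force'].round(1),'w',round(s['gripper_width'],1),'t',s['time_s'])
E
python3 to.py 534 232 48 -14.5; python3 -c "
from h import *
grab('wrist','w1')
print(proj('w1',[[534,232,64]]))"
```

```text
time_s: 2.15
ee_pos: [532.9, 225.3, 199.1]
ee_rot: [-179.8, -0.1, -14.9]
force: [-0.7, -0.0, 0.5]
gripper_width: 91.2
tool cm [-0.1  -0.63 15.11] turn -0.4 at [532.9 225.3 199.1] [-1.798e+02 -1.000e-01 -1.490e+01] q6 126.6 F [-0.7 -0.   0.5] w 91.2 t 2.15
[[269.56023615 210.1975058 ]]
```

View pics/w1.png

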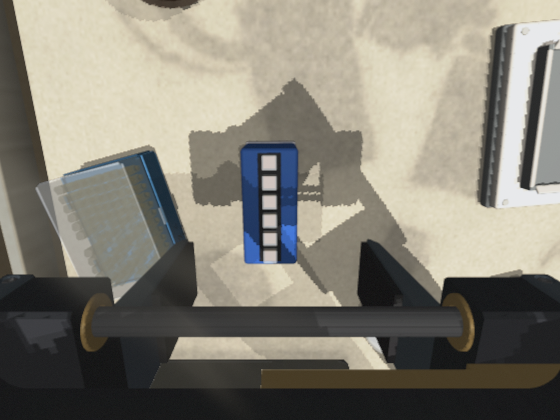

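The wrist view shows the carrier's top spanning columns 242–297 and rows 145–263, aligned with the tool.

```bash
python3 - <<'E'
from h import *
C=np.array([ray('w1',p,64) for p in[(244,144),(295,144),(298,263),(243,263)]])
print(C.round(1),C.mean(0)); 
for a,b in((0,1),(3,2),(3,0),(2,1)):d=C[b]-C[a];print(np.linalg.norm(d),np.degrees(np.arctan2(d[1],d[0])))
i=cv2.imread('pics/w1.png').astype(int);b=((i[:,:,0]-i[:,:,2])>70)&((i[:,:,0]-i[:,:,1])>40);b[:,:200]=0;b[:,320:]=0;ys,xs=np.nonzero(b);print(xs.min(),xs.max(),ys.min(),ys.max())
E
```

```text
[[595.5 237.6  64. ]
 [584.5 196.1  64. ]
 [477.5 219.8  64. ]
 [490.6 269.6  64. ]] [537.02885193 230.75145683  64.        ]
42.94392965199094 -104.8483183477073
51.56294533193899 -104.78112377371463
109.68375220004648 -16.994049280532522
109.63926595058503 -12.48960664395964
242 296 149 262
```

```bash
python3 -m jog '[[[0.2,-0.55,3],0,1],[[0,0,4],0,1],[[0,0,4],0,1],[[0,0,3],0,1],[[0,0,0],0,1]]'; python3 to.py 535.5 231 50 -14.8
```

```text
time_s: 2.82
ee_pos: [537.7, 222.8, 61.3]
ee_rot: [-179.8, -0.5, -15.2]
force: [0.2, -0.4, 0.1]
gripper_width: 91.4
tool cm [-0.43 -0.73  1.13] turn -0.4 at [537.7 222.8  61.3] [-179.8   -0.5  -15.2] q6 126.8 F [ 0.2 -0.4  0.1] w 91.4 t 2.825
```

```bash
python3 -m jog '[[[-0.4,-0.7,1.1],-0.4,1],[[0,0,0],0,1]]'; python3 to.py 535.5 231 50 -14.8
```

```text
time_s: 3.08
ee_pos: [537.2, 230.5, 52.8]
ee_rot: [-179.6, -0.7, -14.9]
force: [-0.2, 0.1, 0.1]
gripper_width: 90.8
tool cm [-0.18  0.    0.27] turn -0.1 at [537.2 230.5  52.8] [-179.6   -0.7  -14.9] q6 127.2 F [-0.2  0.1  0.1] w 90.8 t 3.075
```

```bash
python3 -m jog '[[[-0.2,0,0.2],0,0.8],[[0,0,0],0,0.6],[[0,0,0],0,0.5],[[0,0,0],0,0.45],[[0,0,0],0,0.4],[[0,0,0],0,0.4]]' 25; python3 to.py 535.5 231 50 -14.8
```

```text
time_s: 3.82
ee_pos: [536.5, 231.9, 53.2]
ee_rot: [-179.5, -0.9, -14.9]
force: [-0.2, 0.1, 0.9]
gripper_width: 49.6
tool cm [-0.08  0.11  0.32] turn -0.1 at [536.5 231.9  53.2] [-179.5   -0.9  -14.9] q6 127.3 F [-0.2  0.1  0.9] w 49.6 t 3.825
```

```bash
python3 -m jog '[[[0,0,-1],0,0.4],[[0,0,-2],0,0.4],[[0,0,-2.5],0,0.4],[[0,0,-2.5],0,0.4],[[0,1,-1],0,0.4],[[0,2.5,0],0,0.4],[[0,4,0],0,0.4],[[0,4,0],0,0.4],[[0,4,0],0,0.4],[[0,4,0],0,0.4]]'; python3 to.py 539 -46.5 150 -9.5
```

```text
time_s: 5.08
ee_pos: [476.1, 32.0, 140.3]
ee_rot: [-180.0, -0.3, -14.7]
force: [0.6, 0.6, -1.5]
gripper_width: 49.7
tool cm [ 8.08  5.99 -0.93] turn -5.2 at [476.1  32.  140.3] [-180.    -0.3  -14.7] q6 107.2 F [ 0.6  0.6 -1.5] w 49.7 t 5.075
```

```bash
python3 -m jog '[[[2.7,2,-0.3],-2,0.4],[[2.7,2,-0.3],-2,0.4],[[1.8,1.2,-0.3],-1.2,0.4],[[0,0,0],0,0.4],[[0,0,0],0,0.4]]'; python3 to.py 539 -46.5 150 -9.5; python3 -c "
from h import *
grab('wrist','w2');grab('scene','s2')
i=cv2.imread('pics/s2.png')
a=cv2.resize(i[90:260,210:370],None,fx=3.5,fy=3.5,interpolation=cv2.INTER_CUBIC)
print(a.shape);cv2.imwrite('pics/c3.png',a)"
```

```text
time_s: 5.7
ee_pos: [523.9, -44.8, 144.0]
ee_rot: [179.8, 0.7, -9.9]
force: [-1.1, 0.4, -1.8]
gripper_width: 49.5
tool cm [ 1.51 -0.09 -0.61] turn -0.4 at [523.9 -44.8 144. ] [179.8   0.7  -9.9] q6 93.9 F [-1.1  0.4 -1.8] w 49.5 t 5.7
(595, 560, 3)
```

View pics/w2.png

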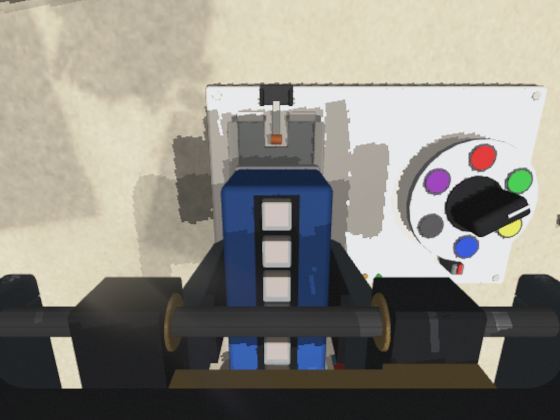

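The wrist view shows the orange roller at (276,140). The housing's far corners are at about (208,86) and (545,87). The carrier's far top edge is at row 187 (columns 223–330) and its foot edge at row 170 (columns 235–322).

```bash
cat > ms.py <<'E'
from h import *
from scipy.spatial.transform import Rotation as R
f='w2'
i=cv2.imread('pics/w2.png')
cv2.imwrite('pics/c4.png',cv2.resize(i[75:205,200:350],None,fx=4.6,fy=4.6,interpolation=cv2.INTER_CUBIC))
h=i.astype(int);o=(h[:,:,2]>150)&(h[:,:,1]<130)&(h[:,:,0]<80);o[:,:255]=0;o[:,300:]=0;o[160:]=0
ys,xs=np.nonzero(o);print('roller px',xs.min(),xs.max(),ys.min(),ys.max())
r=ray(f,(xs.mean(),ys.mean()),50);print('roller',r.round(1))
a,b=ray(f,(208,86),30),ray(f,(545,87),30);d=a-b;print('phot far',a.round(1),b.round(1),np.linalg.norm(d),'yaw',np.degrees(np.arctan2(d[1],d[0]))-90)
for p,z in(((223,187),155),((330,187),155),((235,170),91),((322,170),91)):print('carrier',ray(f,p,z).round(1))
E
python3 ms.py
```

```text
roller px 271 281 136 141
roller [586.3 -55.3  50. ]
phot far [630.9 -12.2  30. ] [ 587.5 -258.2   30. ] 249.79809679939322 yaw -10.011867557788662
carrier [579.5 -31.2 155. ]
carrier [571.6 -76.3 155. ]
carrier [575.8 -28.   91. ]
carrier [566.6 -80.6  91. ]
```

View pics/c4.png

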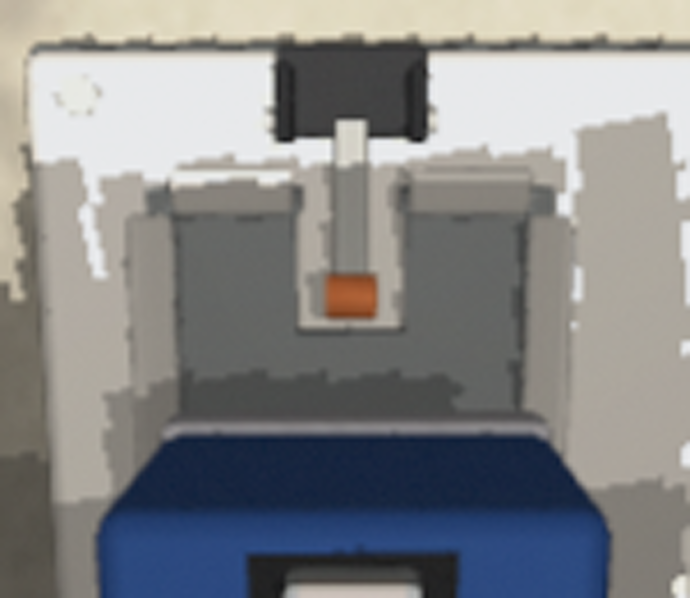

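The crop gives the nest floor's far corners at (178,212) and (524,212), the roller at (350,297), and the foot's lower far edge at row 422, columns 168–547.

```bash
python3 - <<'E'
from h import *
m=lambda p:((p[0]+.5)/4.6-.5+200,(p[1]+.5)/4.6-.5+75)
yw=np.radians(-9.7);X=np.array([np.cos(yw),np.sin(yw)]);Y=np.array([-X[1],X[0]])
a,b=[ray('w2',m(p),38)[:2] for p in((178,212),(524,212))];d=a-b
print('floor corners',a,b,np.linalg.norm(d),'yaw',np.degrees(np.arctan2(d[1],d[0]))-90,'centre',(a+b)/2-58*X)
r=ray('w2',m((350,297)),48)[:2];print('roller centre',r,'nest',r-46*X)
c,e=[ray('w2',m(p),91)[:2] for p in((168,424),(547,424))];d=c-e
print('foot',c,e,np.linalg.norm(d),'yaw',np.degrees(np.arctan2(d[1],d[0]))-90,'centre',(c+e)/2-55*X)
c,e=[ray('w2',m(p),155)[:2] for p in((98,520),(608,520))];d=c-e
print('top',c,e,np.linalg.norm(d),'yaw',np.degrees(np.arctan2(d[1],d[0]))-90,'centre',(c+e)/2-55*X)
c,e=[ray('w2',m(p),30)[:2] for p in((30,48),)*2];print('phot left far',c,'nest-offset in frame from roller',(c-r)@X,(c-r)@Y)
E
```

```text
floor corners [603.01211107 -30.07747524] [593.48494809 -84.84427143] 55.58928672810554 yaw -9.868348404354435 centre [541.07772838 -47.68848932]
roller centre [585.97659768 -55.14598435] nest [540.6342381  -47.39547289]
foot [577.59739841 -29.14276498] [568.9427097  -78.78025442] 50.38634730254288 yaw -9.890545531140177 centre [519.05636326 -44.69459382]
top [579.32585431 -30.22630035] [571.16392858 -76.98612734] 47.46681422195014 yaw -9.901224170193885 centre [521.03120065 -44.33929797]
phot left far [631.78104167 -10.99771535] nest-offset in frame from roller 37.71108488988032 51.23466425630037
```

```bash
python3 -m jog '[[[1.1,0,0],0,0.4],[[0.9,0,0],0,0.4],[[0,0,0],0,0.4],[[0,0,0],0,0.4]]'; python3 to.py 544.7 -47.7 106 -9.9
```

```text
time_s: 6.3
ee_pos: [545.1, -46.5, 144.1]
ee_rot: [179.8, 0.6, -9.7]
force: [-0.2, 0.5, -1.3]
gripper_width: 50.0
tool cm [0.02 0.11 3.81] turn 0.2 at [545.1 -46.5 144.1] [179.8   0.6  -9.7] q6 93.7 F [-0.2  0.5 -1.3] w 50.0 t 6.3
```

```bash
python3 -m jog '[[[0,0.1,1],0.2,0.4],[[0,0,1],0,0.4],[[0,0,1],0,0.4],[[0,0,0.5],0,0.4],[[0,0,0],0,0.4],[[0,0,0],0,0.4]]'; python3 to.py 544.7 -47.7 106 -9.9
python3 - <<'E'
from h import *
grab('wrist','w3');i=cv2.imread('pics/w3.png')
cv2.imwrite('pics/c5.png',cv2.resize(i[95:225,200:350],None,fx=4.6,fy=4.6,interpolation=cv2.INTER_CUBIC))
E
```

```text
time_s: 7.05
ee_pos: [543.4, -47.5, 105.8]
ee_rot: [179.8, 0.8, -9.9]
force: [-0.1, -0.6, -2.5]
gripper_width: 49.3
tool cm [ 0.13 -0.   -0.02] turn 0.0 at [543.4 -47.5 105.8] [179.8   0.8  -9.9] q6 93.8 F [-0.1 -0.6 -2.5] w 49.3 t 7.05
```

View pics/c5.png

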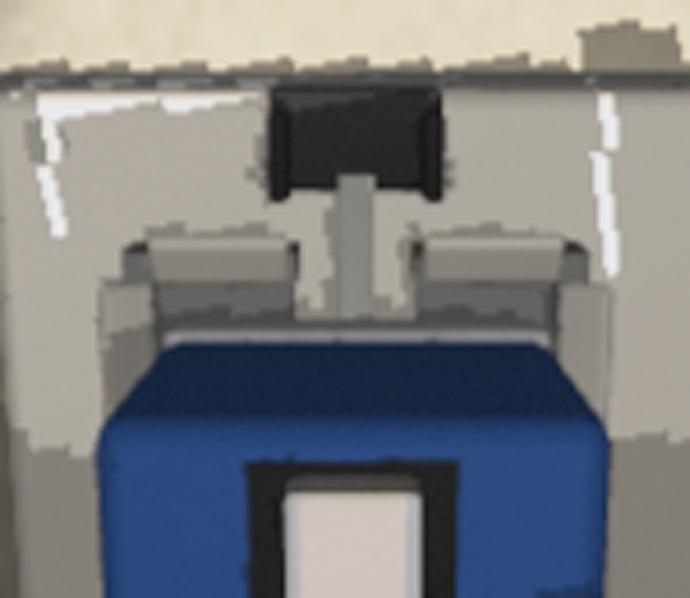

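The foot's lower edge is at row 329, columns 162–551. The floor's far edge is at row 284, columns 155–556. It looks centred sideways.

```bash
python3 - <<'E'
from h import *
m=lambda p:((p[0]+.5)/4.6-.5+200,(p[1]+.5)/4.6-.5+95)
yw=np.radians(-9.9);X=np.array([np.cos(yw),np.sin(yw)]);Y=np.array([-X[1],X[0]])
for n,pp,z,L in(('floor',((155,284),(556,284)),38,58),('foot',((162,329),(551,329)),52,55),('top',((98,430),(608,430)),117,55)):
    a,b=[ray('w3',m(p),z)[:2] for p in pp];d=a-b;c=(a+b)/2-L*X
    print(n,np.linalg.norm(d).round(1),'yaw',np.degrees(np.arctan2(d[1],d[0]))-90,c.round(1),'frame',(c@X).round(1),(c@Y).round(1))
E
```

```text
floor 56.6 yaw -9.908924965844008 [539.9 -47.2] frame 540.0 46.3
foot 51.9 yaw -9.913840094917106 [538.9 -47.1] frame 539.0 46.2
top 47.4 yaw -9.925199621890116 [540.5 -46.8] frame 540.5 46.8
```

```bash
python3 -m jog '[[[0.1,0,0.4],0,0.4],[[0.05,0,0.3],0,0.4],[[0,0,0.2],0,0.4],[[0,0,0.2],0,0.4],[[0,0,0],0,0.4]]'; python3 to.py 544.7 -47.7 91.5 -9.9
```

```text
time_s: 7.72
ee_pos: [545.3, -47.8, 94.7]
ee_rot: [179.8, 0.7, -9.9]
force: [0.6, 0.1, -1.3]
gripper_width: 49.5
tool cm [-0.06 -0.    0.32] turn 0.0 at [545.3 -47.8  94.7] [179.8   0.7  -9.9] q6 93.8 F [ 0.6  0.1 -1.3] w 49.5 t 7.725
```

```bash
python3 -m jog '[[[-0.05,0,0.15],0,0.4],[[0,0,0.15],0,0.4],[[0,0,0.1],0,0.4],[[0,0,0],0,0.4]]'; python3 to.py 544.7 -47.7 91.5 -9.9
```

```text
time_s: 8.22
ee_pos: [544.8, -47.7, 92.6]
ee_rot: [179.8, 0.6, -9.9]
force: [-0.5, -0.3, -1.4]
gripper_width: 49.4
tool cm [-0.01 -0.    0.11] turn 0.0 at [544.8 -47.7  92.6] [179.8   0.6  -9.9] q6 93.8 F [-0.5 -0.3 -1.4] w 49.4 t 8.225
```

```bash
python3 -m jog '[[[0,0,0.1],0,0.4],[[0,0,0.1],0,0.4],[[0,0,0.1],0,0.4],[[0,0,0],0,0.4]]'; python3 to.py 544.7 -47.7 91.5 -9.9
```

```text
time_s: 8.72
ee_pos: [544.7, -47.7, 92.3]
ee_rot: [179.8, 0.5, -9.9]
force: [-0.2, -0.6, -0.2]
gripper_width: 49.4
tool cm [ 0.   -0.    0.08] turn 0.0 at [544.7 -47.7  92.3] [179.8   0.5  -9.9] q6 93.8 F [-0.2 -0.6 -0.2] w 49.4 t 8.725
```

```bash
python3 -m jog '[[[0,0,0.15],0,0.4],[[0,0,0.2],0,0.4],[[0,0,0],0,0.4]]'; python3 to.py 544.7 -47.7 91.5 -9.9
```

```text
time_s: 9.1
ee_pos: [543.9, -47.9, 91.0]
ee_rot: [179.8, 0.6, -9.8]
force: [0.1, -0.2, -1.0]
gripper_width: 49.4
tool cm [ 0.08 -0.03 -0.05] turn 0.1 at [543.9 -47.9  91. ] [179.8   0.6  -9.8] q6 93.8 F [ 0.1 -0.2 -1. ] w 49.4 t 9.1
```

```bash
python3 -m jog '[[[0.05,0,0.15],0,0.4],[[0,0,0.15],0,0.4],[[0,0,0],0,0.4]]'; python3 to.py 544.7 -47.7 91.5 -9.9
```

```text
time_s: 9.48
ee_pos: [544.0, -47.9, 91.0]
ee_rot: [179.8, 0.6, -9.8]
force: [0.1, -0.4, -1.6]
gripper_width: 49.4
tool cm [ 0.07 -0.03 -0.05] turn 0.1 at [544.  -47.9  91. ] [179.8   0.6  -9.8] q6 93.8 F [ 0.1 -0.4 -1.6] w 49.4 t 9.475
```

```bash
python3 - <<'E'
from h import *
grab('wrist','w4');grab('side','d4');i=cv2.imread('pics/w4.png')
a=cv2.resize(i[95:225,200:350],None,fx=3,fy=3,interpolation=cv2.INTER_CUBIC)
j=cv2.imread('pics/d4.png')[180:280,250:350];b=cv2.resize(j,(390,390),interpolation=cv2.INTER_CUBIC)
k=np.zeros((390,800,3),np.uint8);k[:,:a.shape[1]]=a[:390,:];k=k[:, :];
k2=np.hstack([k[:,:400],b]) if False else np.hstack([cv2.resize(a,(400,347)),cv2.resize(b,(400,347))])
cv2.imwrite('pics/c6.png',k2)
E
```

```text
(no output)
```

View pics/c6.png

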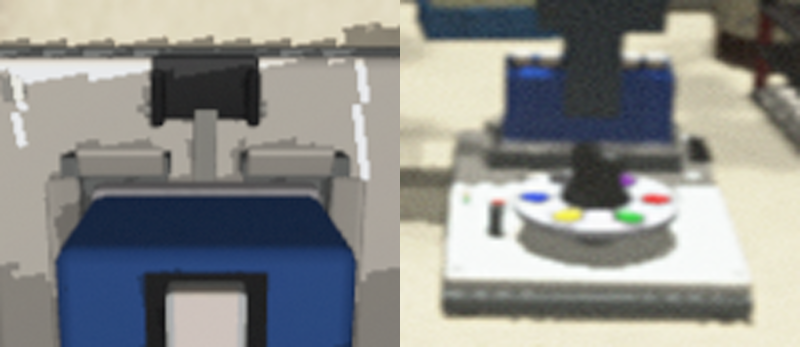

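The left half shows the foot inside the walls. The right half shows it nearly down, with no contact force yet, so I'll lower a little more.

```bash
python3 -m jog '[[[0,0,0.2],0,0.4],[[0,0,0.2],0,0.4]]'; python3 to.py 544.7 -47.7 91.5 -9.9;python3 -m jog '[[[0,0,0.3],0,0.4]]'; python3 to.py 544.7 -47.7 91.5 -9.9
```

```text
time_s: 9.82
ee_pos: [544.0, -47.9, 90.9]
ee_rot: [179.8, 0.5, -9.8]
force: [-6.8, 0.7, 18.0]
gripper_width: 49.6
tool cm [ 0.07 -0.03 -0.06] turn 0.1 at [544.  -47.9  90.9] [179.8   0.5  -9.8] q6 93.8 F [-6.8  0.7 18. ] w 49.6 t 9.825
time_s: 9.95
ee_pos: [544.0, -47.9, 90.8]
ee_rot: [179.8, 0.5, -9.9]
force: [-8.9, -0.4, 28.8]
gripper_width: 49.1
tool cm [ 0.06 -0.04 -0.07] turn 0.0 at [544.  -47.9  90.8] [179.8   0.5  -9.9] q6 93.8 F [-8.9 -0.4 28.8] w 49.1 t 9.95
```

```bash
python3 -m jog '[[[0,0,0],0,0.4],[[0,0,0],0,0.6],[[0,0,0],0,0.75],[[0,0,0],0,0.8],[[0,0,0],0,0.8],[[0,0,0],0,0.8]]'; python3 to.py 544.7 -47.7 91.5 -9.9
python3 - <<'E'
from h import *
grab('wrist','w5');i=cv2.imread('pics/w5.png')
cv2.imwrite('pics/c7.png',cv2.resize(i[95:225,200:350],None,fx=4.6,fy=4.6,interpolation=cv2.INTER_CUBIC))
E
```

```text
time_s: 10.7
ee_pos: [544.3, -48.0, 89.3]
ee_rot: [179.8, 0.5, -9.9]
force: [-0.2, -0.3, -0.4]
gripper_width: 72.8
tool cm [ 0.03 -0.03 -0.22] turn 0.0 at [544.3 -48.   89.3] [179.8   0.5  -9.9] q6 93.8 F [-0.2 -0.3 -0.4] w 72.8 t 10.7
```

View pics/c7.png

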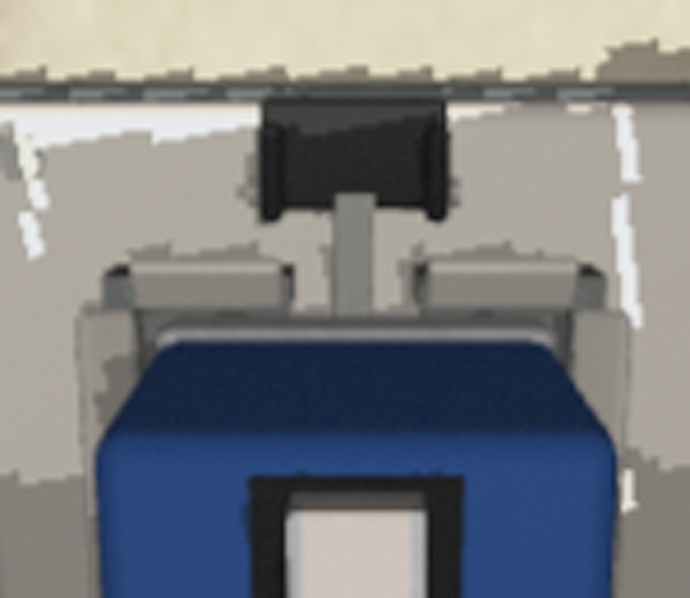

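The carrier sits inside the walls after release. Now I'll lift clear and work out the wheel axis from picture w2.

```bash
python3 -m jog '[[[0,0,-1],0,0.8],[[0,0,-3],0,0.8],[[0,0,-4],0,1],[[0,0,-4],0,1],[[0,2,0],-10,1],[[0,2,0],-10,1],[[0,2,0],-10,1],[[0,0,0],-10,1],[[0,0,0],-10,1],[[0,0,0],-10,1]]'
python3 - <<'E'
from h import *
F={k:ray('w2',p,58)[:2] for k,p in dict(red=(483,157),green=(520,181),blue=(466,247),grey=(430.5,226.5)).items()}
for a,b in(('red','blue'),('green','grey')):
    d=F[a]-F[b];print(a,(F[a]+F[b])/2,np.linalg.norm(d),np.degrees(np.arctan2(d[1],d[0])))
E
python3 to.py 517 -193 190 110.3
```

```text
time_s: 12.0
ee_pos: [547.1, -109.4, 221.5]
ee_rot: [179.9, 0.1, 52.1]
force: [0.2, 0.1, 0.4]
gripper_width: 91.2
red [ 515.77551604 -191.25871858] 68.77406745657025 -9.985766627584868
green [ 515.50648528 -191.37981823] 69.14811414945844 -69.65763955177177
tool cm [-8.44  2.75  3.18] turn -58.2 at [ 547.1 -109.4  221.5] [1.799e+02 1.000e-01 5.210e+01] q6 25.5 F [0.2 0.1 0.4] w 91.2 t 12.0
```

```bash
python3 -m jog '[[[0,0,0],-10,1],[[0,0,0],-10,1],[[0,0,0],-10,1],[[0,0,0],-10,1],[[0,0,0],-10,1],[[0,0,0],-8,1],[[0,0,0],0,1]]'; python3 to.py 516.2 -191.8 180 110.2
```

```text
time_s: 12.88
ee_pos: [547.4, -109.5, 227.5]
ee_rot: [179.7, 0.4, 112.0]
force: [-0.4, 0.6, 0.4]
gripper_width: 91.3
tool cm [-6.43 -6.    4.76] turn 1.8 at [ 547.4 -109.5  227.5] [179.7   0.4 112. ] q6 -34.4 F [-0.4  0.6  0.4] w 91.3 t 12.875
```

```bash
python3 -m jog '[[[-2.2,-2,0],1.8,0.7],[[-2.2,-2,1],0,0.6],[[-2.0,-2,2],0,0.6],[[0,0,1],0,0.6],[[0,0,0],0,0.6]]'; python3 to.py 516.2 -191.8 83 110.2
python3 - <<'E'
from h import *
grab('wrist','w6')
E
```

```text
time_s: 13.5
ee_pos: [514.7, -192.2, 189.3]
ee_rot: [179.5, 0.5, 109.6]
force: [-0.1, 0.7, -0.4]
gripper_width: 54.3
tool cm [ 0.09  0.05 10.63] turn -0.6 at [ 514.7 -192.2  189.3] [179.5   0.5 109.6] q6 -41.2 F [-0.1  0.7 -0.4] w 54.3 t 13.5
```

View pics/w6.png

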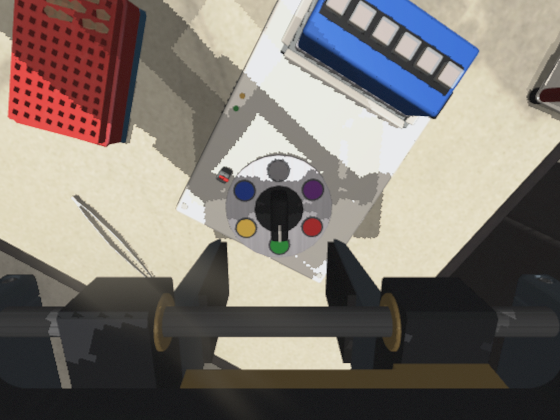

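The carrier lies in the nest, and the knob is in line with the tool: grey at (278,170), green at (279,244). I'm descending onto it.

```bash
python3 - <<'E'
from h import *
a,b=ray('w6',(278.5,170.5),58),ray('w6',(279,243.5),58);c,d=ray('w6',(244.5,190.5),58),ray('w6',(312,227),58)
print((a+b)/2,np.linalg.norm(a-b),(c+d)/2,np.linalg.norm(c-d))
E
python3 -m jog '[[[0.05,0.05,2],-0.6,0.6],[[0,0,3],0,0.6],[[0,0,3],0,0.6],[[0,0,1.5],0,0.6],[[0,0,0],0,0.6]]'; python3 to.py 516.2 -191.8 83 110.2
```

```text
[ 516.44942669 -190.08980812   58.        ] 66.89377329216212 [ 516.79541715 -190.77327311   58.        ] 68.35227520218339
time_s: 14.18
ee_pos: [522.6, -189.7, 97.3]
ee_rot: [178.9, 0.9, 110.4]
force: [0.2, 0.2, 0.1]
gripper_width: 54.7
tool cm [ 0.05 -0.7   1.42] turn 0.2 at [ 522.6 -189.7   97.3] [178.9   0.9 110.4] q6 -41.5 F [0.2 0.2 0.1] w 54.7 t 14.175
```

```bash
python3 -m jog '[[[0.1,-0.65,0.7],0.2,0.6],[[0,0,0.6],0,0.6],[[0,0,0.2],0,0.6],[[0,0,0],0,0.6]]'; python3 to.py 516.3 -191.4 83 110.2
```

```text
time_s: 14.68
ee_pos: [517.9, -191.8, 84.1]
ee_rot: [178.7, 1.1, 110.1]
force: [-0.4, 0.8, -0.4]
gripper_width: 54.4
tool cm [ 0.09 -0.14  0.11] turn -0.1 at [ 517.9 -191.8   84.1] [178.7   1.1 110.1] q6 -41.7 F [-0.4  0.8 -0.4] w 54.4 t 14.675
```

```bash
python3 -m jog '[[[0.1,-0.15,0],0,0.45],[[0,0,0],0,0.3],[[0,0,0],0,0.2],[[0,0,0],0,0.1],[[0,0,0],0,0.1],[[0,0,0],0,0.1]]' 15; python3 to.py 516.3 -191.4 83 110.2
```

```text
time_s: 15.42
ee_pos: [517.1, -191.4, 84.7]
ee_rot: [178.6, 1.2, 110.1]
force: [1.7, 1.1, 0.1]
gripper_width: 14.3
tool cm [ 0.03 -0.08  0.17] turn -0.1 at [ 517.1 -191.4   84.7] [178.6   1.2 110.1] q6 -41.7 F [1.7 1.1 0.1] w 14.3 t 15.425
```

```bash
python3 -m jog '[[[0,0,0],5,0.1],[[0,0,0],6,0.1],[[0,0,0],7,0.1],[[0,0,0],7,0.1],[[0,0,0],7,0.1],[[0,0,0],7,0.1],[[0,0,0],7,0.1],[[0,0,0],7,0.1],[[0,0,0],7,0.1]]'; python3 to.py 516.3 -191.4 83 50.2
```

```text
time_s: 16.55
ee_pos: [516.0, -191.1, 84.7]
ee_rot: [178.4, -0.5, 48.3]
force: [2.0, 0.8, -0.1]
gripper_width: 14.3
tool cm [-0.    0.04  0.17] turn -1.9 at [ 516.  -191.1   84.7] [178.4  -0.5  48.3] q6 20.3 F [ 2.   0.8 -0.1] w 14.3 t 16.55
```

```bash
python3 -m jog '[[[0,0,0],6,0.1],[[0,0,0],7,0.1],[[0,0,0],7,0.1],[[0,0,0],7,0.1],[[0,0,0],7,0.1],[[0,0,0],7,0.1],[[0,0,0],7,0.1],[[0,0,0],6,0.1],[[0,0,0],2,0.1],[[0,0,0],0,0.1]]'; python3 to.py 516.3 -191.4 83 -9.8
```

```text
time_s: 17.8
ee_pos: [515.7, -190.2, 84.7]
ee_rot: [179.7, -1.4, -9.7]
force: [1.3, -0.4, -0.0]
gripper_width: 13.9
tool cm [0.08 0.11 0.17] turn 0.1 at [ 515.7 -190.2   84.7] [179.7  -1.4  -9.7] q6 78.2 F [ 1.3 -0.4 -0. ] w 13.9 t 17.8
```

```bash
python3 -m jog '[[[0,0,0],0,0.2],[[0,0,0],0,0.35],[[0,0,0],0,0.5],[[0,0,0],0,0.5],[[0,0,-1.5],0,0.5],[[0,0,-3],0,0.5],[[0,0,-5],0,0.5],[[-1,0,-3],0,0.5],[[0,0,0],0,0.5],[[0,0,0],0,0.5]]'; python3 to.py 516.3 -191.4 83 -9.8
python3 - <<'E'
from h import *
grab('wrist','w7');grab('scene','s7');i=cv2.imread('pics/s7.png');j=cv2.imread('pics/w7.png')
cv2.imwrite('pics/c8.png',np.vstack([cv2.resize(j[40:340],(800,429)),cv2.resize(i[150:260,215:375],(250,171)) @ np.eye(3) if 0 else np.hstack([cv2.resize(i[160:260,215:360],(248,171),interpolation=cv2.INTER_CUBIC),np.zeros((171,552,3),np.uint8)])]))
E
```

```text
time_s: 19.05
ee_pos: [502.3, -187.6, 216.8]
ee_rot: [179.7, -1.5, -9.5]
force: [0.6, -0.2, -1.3]
gripper_width: 45.8
tool cm [ 1.09  0.06 13.41] turn 0.3 at [ 502.3 -187.6  216.8] [179.7  -1.5  -9.5] q6 77.9 F [ 0.6 -0.2 -1.3] w 45.8 t 19.05
```

View pics/c8.png

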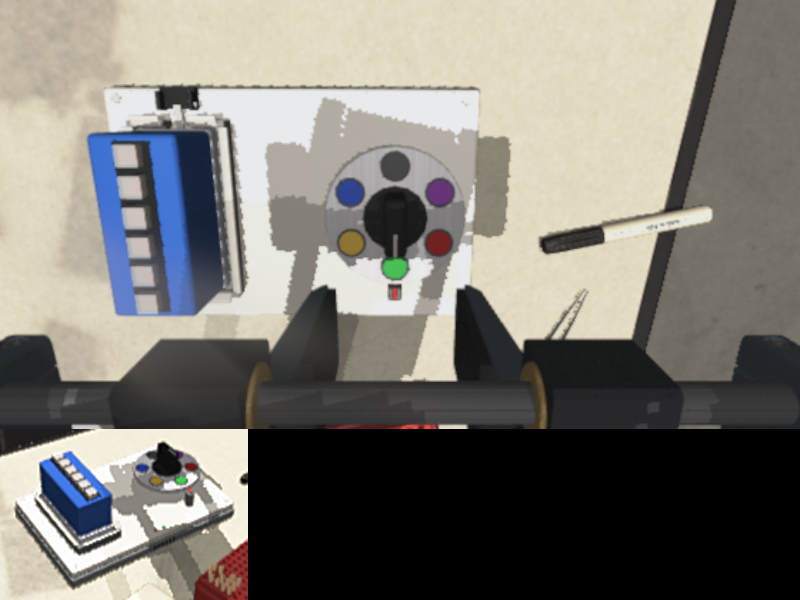

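Green is at the red pointer at (395,268), the carrier stands in the nest, and the pen and forceps are undisturbed. I'll check the numbers before handing in.

```bash
python3 - <<'E'
from h import *
m=lambda p:(p[0]*.7,p[1]*.7+40)
C=np.array([ray('w7',m(p),102) for p in((90,134),(178,134),(198,313),(117,314))]);print(C.round(1),C.mean(0).round(1),'nest ~[540.3,-47.4]')
for a,b in((0,1),(3,2),(3,0),(2,1)):print(np.linalg.norm(C[b]-C[a]).round(1),end=' ')
g=ray('w7',m((395,268)),58)[:2];k=ray('w7',m((395,166)),58)[:2];d=g-k
print('green',g,'axis',(g+k)/2,'dir',np.degrees(np.arctan2(d[1],d[0])),'want 170.1')
# cylinder of fit: top corners predicted for seated carrier in the scene view
yw=np.radians(-9.9);X=np.array([np.cos(yw),np.sin(yw)]);Y=np.array([-X[1],X[0]]);c=np.array([540.3,-47.4])
P=[[*(c+sx*55*X+sy*25*Y),z] for z in(102,) for sx,sy in((1,1),(1,-1),(-1,-1),(-1,1))]
for f in('s7','w7'):print(f,proj(f,P).round(1).tolist())
i=cv2.imread('pics/s7.png').astype(int);b=((i[:,:,0]-i[:,:,2])>60);b[:,:225]=0;b[:,290:]=0;b[:160]=0;b[235:]=0
ys,xs=np.nonzero(b);print('blue scene bbox',xs.min(),xs.max(),ys.min(),ys.max(),'left',ys[xs==xs.min()].mean())
E
```

```text
[[598.5 -35.9 102. ]
 [590.6 -83.1 102. ]
 [487.  -64.9 102. ]
 [494.6 -16.6 102. ]] [542.7 -50.1 102. ] nest ~[540.3,-47.4]
47.8 48.9 105.7 105.2 green [ 481.22200341 -184.77713221] axis [ 515.36674432 -190.54098205] dir 170.41843666120675 want 170.1
s7 [[236.8, 179.2], [256.3, 172.2], [281.5, 198.7], [261.0, 207.0]]
w7 [[58.3, 134.3], [122.8, 134.7], [137.7, 265.0], [79.8, 264.8]]
blue scene bbox 238 279 173 220 left 180.0
```

```bash
python3 -c "
from h import *
print(job_done())"
```

```text
the job is handed in; nothing more can be done
None
```

The carrier is in the photometer's nest and the green filter is at the red pointer. I handed the job in at about 19 s of the 59 s allowed, and no verdict came back.

**Carrier:** I gripped it across its 50 mm, kept it upright and lowered it until it met the nest floor, then released it.
- **Height:** It met the floor with the tool at 90.8 mm, against 91.2 mm expected. I pressed it down with about 29 N, under the 100 N limit.
- **Position:** The last picture shows it inside the nest walls. Its top measured about 3.6 mm from my estimate of the nest centre. That is more than the 3 mm of play on each side, and calibration error of about 2 mm probably explains it. The limit is 7 mm.

**Filter wheel:** I pinched the knob and turned it two clicks clockwise in one grip, then let go. The green filter now points along 170.4°, against 170.1° wanted, or about 0.2 mm off at the filter.

**Not confirmed:**
- **Presence lever:** I could not see the roller under the carrier. That it is held down is inferred from the carrier's depth and position.
- **Flatness:** I did not measure the carrier's tilt after release. It leaned about 1.6° in the grip before I set it down.

The pen and forceps looked undisturbed in the last picture, and the gripper was clear of everything.

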